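Gauge the depth of a heater well

TASK

Take the long depth rod from its rack and slide it, tip down, into the narrow well of the dry-block heater until it really stands on the bottom of the well - a spring shoe in the well drags on it and the depth is not known, so go by feel and do not press hard on the bottom. Leave the rod standing there and record its exposed length: push the cap of the telescoping marker on the heater down until its top is level with the top of the rod. Leave the other things on the bench where they are.

Things in the scene. Friction and masses are not known exactly. Their poses are not given: they have to be found in the camera images.
- depth_rod_center (a point): Centre (half-way up) of the long steel depth rod, loose, about 130 g, standing upright in one of the two holes of the rack. 150 mm long: lowest 9 mm tapers to a 5 mm blunt tip, shaft 12 mm diameter, top 60 mm is a 16 mm diameter grip. Local z runs along the rod towards the grip.
- depth_rod_top (a point): Centre of the flat top face of the long depth rod (75 mm above its centre).
- depth_rod_tip (a point): Centre of the tip of the long depth rod (75 mm below its centre).
- rack: Grey plastic rack block, fixed, 60 mm (local x) by 130 mm (local y), 45 mm high; origin at the centre of its underside. Two 13 mm holes, 35 mm deep, at local y = -40 and +40 mm; the long rod stands in one, the short rod in the other (either way round). The long rod's top is then 160 mm above the table, the short one's 105 mm.
- short_rod_center (a point): Centre of the short steel rod in the rack's other hole: same diameters, only 95 mm long. Not to be used.
- heater: Dry-block heater, fixed: aluminium block 90 mm (local x) by 190 mm (local y), top 70 mm above the table, origin at the centre of the block on the table. The well end points towards the robot, give or take 20 degrees. White control housing along its +x side, 60 mm high. Narrow 14 mm well at local y = -58 mm, wide 28 mm well (not to be used) at local y = -4 mm, marker at local y = +60 mm, all at local x = 0. A spring shoe sits in the narrow well.
- well_mouth (a point): Centre of the mouth of the narrow well, on the block's top face, 70 mm above the table. Vertical blind bore, 14 mm diameter, 4 mm chamfer. Its depth differs each time, 30 to 58 mm below the mouth (the rod's top then ends 190 to 162 mm above the table). The bottom is hard and must never get more than 25 N.
- well_shoe: Small spring shoe in the wall of the narrow well, 16 mm below the mouth, reaching 3 mm into the bore. It presses sideways on the rod, so the rod does not fall in by its own weight but needs a steady push of roughly 2 to 8 N all the way down. Origin at the shoe's centre.
- marker_top (a point): Centre of the flat top face of the marker's cap: a dark steel disc 34 mm in diameter, 12 mm thick, on a stem that telescopes straight down into a sleeve on the heater. At the start its top is 205 to 215 mm above the table. A push of about 3 N moves it; it stays where it is left and can be pulled up again by the disc. Fixed axis, local z up.
- marker (a joint): How far the marker's cap has been pushed down, m: 0 = top face 215 mm above the table, at most 0.065.
- reagent_bottle_center (a point): Centre of a loose white reagent bottle, 56 mm diameter, 120 mm high; leave alone.
- beaker_center (a point): Centre of a loose glass beaker, 64 mm diameter, 75 mm high; leave alone.
- sample_jar_center (a point): Centre of a loose amber jar, 48 mm diameter, 55 mm high; leave alone.
- pipette_center (a point): Middle of a hand pipette lying on a sheet of paper, 250 mm long, 25 mm thick; leave alone.
Things that resemble listed ones, but are neither listed nor needed, are in the scene too. Leave any brown or purple look-alike of the part that bears depth_rod_center alone.

How it is judged:
By the outcome, as a careful person would: the job done as asked, in the order asked, and still so for the second after the job is handed in, with the robot touching nothing.
It also fails if it takes over 67 s, if anything falls off the work surface, if the arm or the gripper's body presses on something with over 40 N, if the wrist force passes 120 N, or if a joint passes its speed limit or range.

ROBOT

A 6-joint arm with a two-finger parallel gripper is mounted at the origin on the work surface. World frame = base frame: x ahead of the robot, y to its left, z up, the work surface at z = 0. Lengths are in mm, angles in rad, forces in N, time in s.
With the tool pointing down it reaches from about 400 to 925 mm from the base axis. Payload 12.5 kg.
Tool frame: the origin (TCP) lies on the centre line of the jaws, within the pads' length; the fingertips stand 14 mm ahead of it and the grasp point (between the pads) lies 5 mm behind it; z points along the fingers, x is the direction in which the jaws open and shut, and the axes are right-handed (so a half turn about z gives the same grasp; the last joint's range is limited). The gripper opens to 95 mm and grips with 3 to 60 N. Pads are 20 mm wide; open, the fingers measure 119 mm over their backs; the gripper's body (75 mm by 180 mm) begins 59 mm behind the grasp point.
Start: joints at [-1.422, 0.491, 1.559, -0, 1.092, -0.106], TCP at [157.555, -604.832, 228.661] pointing down, gripper open.
Joint ranges: [-3.1, 3.1], [-0.84, 2.19], [0.05, 2.79], [-1.13, 4.28], [0.06, 2.93], [-2.69, 2.69]. Speed limits (rad/s): [2.22, 2.22, 2.79, 3.14, 3.14, 3.14].

INTERFACE

Orientations are given as [roll, pitch, yaw] about the fixed x, y, z axes, in that order (R = Rz(yaw) Ry(pitch) Rx(roll)).
In Python, from cell import state, read_camera, job_done gives the robot as it stands.
- The arm moves only by the shell command python3 -m handwheel 'ROWS'. ROWS is JSON, a list of rows, each an object of numbers: "hand": the finger opening in m, from 0 to 0.0951; "x", "y", "z": the shift along the world's x, y, z in m; "spin": the turn about the world's z in units of 5 degrees (1.0 is 5 degrees). In form: [{"hand": .., "x": .., "y": .., "z": .., "spin": ..}, ...]. A call has 1 to 20 rows; each row is the pose to reach, as a shift and turn from the pose commanded when the call began; what a row does not reach only later rows make up. A row lasts 1/12 s, in which the tool goes at most 41.7 mm and 7.16 degrees, less where a joint would pass 70% of its speed; a pose out of reach is approached as far as the arm can. A call with a gripper value outside its range is refused whole. The fingers move at their own pace and stop on an object; the grip force is fixed at half the most. Time passes only in rows, so rows that repeat a pose let the fingers close. It gives the time, the measured TCP pose, the force and the opening at its end, in the units of the state.
- state(): the state, without advancing time (a new reading comes with each control period).
- read_camera(name): name is "scene" or "top" or "wrist"; returns a dict with "img" (420x560x3 uint8, red, green, blue), "fx", "fy", "cx", "cy" (pixels), "D" ([k1, k2, p1, p2, k3] as OpenCV has them; the pictures are not rectified), "T" (4x4, takes a point from camera to world coordinates). Camera axes: x right, y down, z forward; pixel columns grow to the right and rows downward; lengths in mm; the calibration is good to about 2 mm. A picture is of the moment at which its call begins. There is no depth.
- job_done(): hands the job in, once; it reports no verdict.
The state is a dict: "t": time; "joints": joint angles; "qvel": joint speeds; "tau": joint torques, N m; "eef_pos": TCP position; "tcp_rot": TCP orientation; "ft_force": force on the tool from outside, world axes, zero at the start; "moment": the same for the moment, N m; "opening": opening from 0.0 (shut) to 1.0 (fully open).
Only numpy, scipy, OpenCV 4.12 (cv2) and the standard library are available. Lean on these libraries where they do the work, as an engineer would, in place of code of your own. Each camera call takes 0.05 s, during which the arm holds its last target. There are 200 camera calls.

## Working session

There is one attempt and no reset: what is moved stays moved. The work goes in short steps, Python scripts to look and compute and a shell command to move; the robot and the scene stay as the last step left them, time stands still between calls to the robot, and variables do not carry over. Pictures are saved under pics/ and viewed, about 8 in all and at most 12, crops included, and the job is handed in when it is done.

```bash
mkdir -p pics; ls; cat > h.py <<'E'
import numpy as np, cv2
from cell import state, read_camera
def K(c): return np.array([[c['fx'],0,c['cx']],[0,c['fy'],c['cy']],[0,0,1.]])
def ray(c,u,v):
    p=cv2.undistortPoints(np.array([[[u,v]]],float),K(c),np.array(c['D'],float))[0,0]
    T=np.array(c['T']); d=T[:3,:3]@np.array([p[0],p[1],1]); return T[:3,3],d/np.linalg.norm(d)
def plane(c,u,v,z):
    o,d=ray(c,u,v); return o+d*(z-o[2])/d[2]
def proj(c,P):
    Ti=np.linalg.inv(np.array(c['T'])); r=cv2.Rodrigues(Ti[:3,:3])[0]
    return cv2.projectPoints(np.array(P,float).reshape(-1,1,3),r,Ti[:3,3],K(c),np.array(c['D'],float))[0][:,0]
def save(c,n): cv2.imwrite('pics/'+n+'.png',c['img'][:,:,::-1])
E
python3 - <<'E'
from h import *
import pickle
cs={}
for n in ['scene','top']:
    c=read_camera(n); cs[n]=c; save(c,n+'0'); print(n,np.round(np.array(c['T']),2).tolist(),c['fx'])
pickle.dump(cs,open('c0.pkl','wb'))
print(state())
E
```

```text
pics
scene [[-0.26, 0.75, -0.61, 1183.36], [0.97, 0.2, -0.16, 93.12], [0.0, -0.63, -0.77, 977.74], [0.0, 0.0, 0.0, 1.0]] 389.7270741649332
top [[0.01, -0.99, 0.15, 323.92], [-1.0, -0.01, -0.01, -80.42], [0.01, -0.15, -0.99, 1671.95], [0.0, 0.0, 0.0, 1.0]] 496.8714518291617
{'t': 0.1, 'joints': array([-1.42159959e+00,  4.91503508e-01,  1.55935879e+00, -5.42424570e-06,
        1.09167501e+00, -1.05592444e-01]), 'qvel': array([ 0.00013589, -0.00147934, -0.00063879, -0.00172966, -0.00068164,
        0.00157864]), 'tau': array([ 1.89036582e-03, -6.13622403e+01, -2.58605862e+01,  6.93745888e-02,
        4.70258261e-02, -3.32694572e-05]), 'eef_pos': array([ 157.52429386, -604.63701784,  228.12777882]), 'tcp_rot': array([-3.14149788e+00,  9.39896755e-04, -1.31600460e+00]), 'ft_force': array([-1.48101474,  0.03304577, -0.13016187]), 'moment': array([ 0.00947139, -0.05502869, -0.0031684 ]), 'opening': 1.0014353340964435}
```

View pics/top0.png

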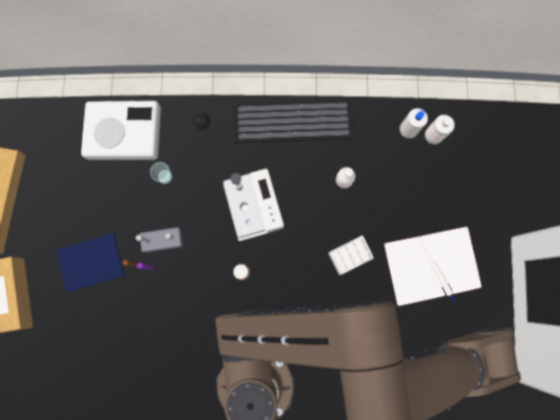

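View pics/scene0.png

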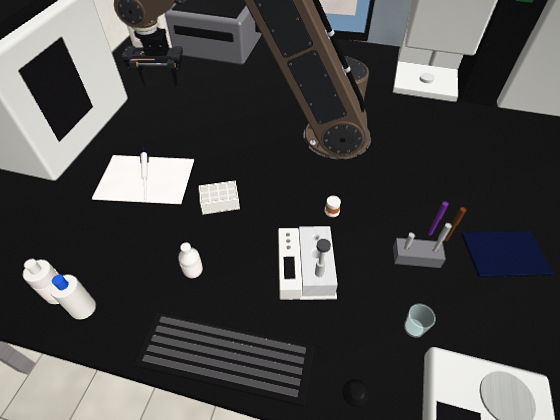

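Top view: rack at (160,240), with rod tops at about (138,238) and (168,237). Heater at (253,205), marker cap at (236,180). Scene view: rack at (420,250), with rods at (410,240) and (445,235); the purple (438,218) and brown (457,220) look-alikes stand beside it. The steel rod on the right in the scene looks longer. I'll enlarge both views to confirm.

```bash
python3 - <<'E'
from h import *
import pickle
cs=pickle.load(open('c0.pkl','rb'))
t=cs['top']['img']; s=cs['scene']['img']
a=cv2.resize(t[210:285,110:200],None,fx=4.4,fy=4,interpolation=cv2.INTER_CUBIC)
a=cv2.resize(t[210:280,110:195],(400,300),interpolation=cv2.INTER_CUBIC)
b=cv2.resize(t[160:250,200:320],(400,300),interpolation=cv2.INTER_CUBIC)
c=cv2.resize(s[195:275,380:480],(400,300),interpolation=cv2.INTER_CUBIC)
d=cv2.resize(s[215:305,260:380],(400,300),interpolation=cv2.INTER_CUBIC)
o=np.vstack([np.hstack([a,b]),np.hstack([c,d])])
cv2.imwrite('pics/crop.png',np.clip(o*1.3,0,255).astype(np.uint8)[:,:,::-1])
E
```

```text
(no output)
```

View pics/crop.png

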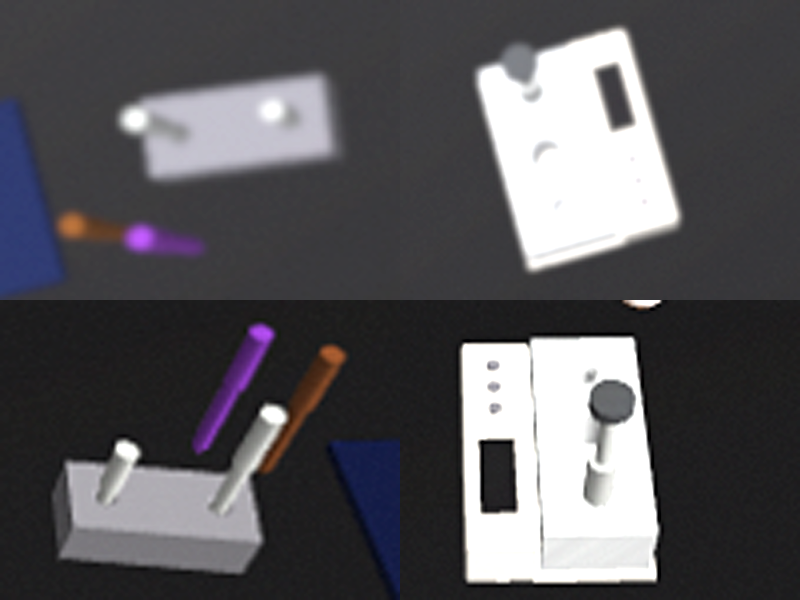

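Top crop: the long steel rod's top is at (138.5,238) in the top view and (448,225) in the scene view. It casts by far the longest image, so it is the one at the rack's left hole. The short rod is at (168,236), and the purple and brown rods stand outside the rack. The narrow well is at about (248,221.5) in top and (317,238) in scene. The marker cap is at (236,177) in top and (323.6,243) in scene.

```bash
python3 - <<'E'
from h import *
import pickle
cs=pickle.load(open('c0.pkl','rb')); t=cs['top'];s=cs['scene']
for n,a,b,z in [('rod',(138.5,238),(448,225.1),160),('short',(167.8,236.1),(411.5,214.5+22-0),105),('well',(248,221.5),(317.3,237.8),70),('mark',(236,177),(323.6,242.9),210)]:
    print(n,plane(t,*a,z).round(1),plane(s,*b,z).round(1))
# rack corners z=45 in top ; heater left edge z=70
for u,v in [(140,100),(325,75),(337,155),(152,180)]: print('rack',plane(t,u/4.706+110,v/4.286+210,45).round(1))
for u,v in [(476,72),(528,268)]: print('heat',plane(t,(u-400)/3.333+200,v/3.333+160,70).round(1))
print('wide',plane(t,(546-400)/3.333+200,150/3.333+160,70).round(1))
for u,v in [(58,252),(110,236),(120,284),(66,290)]: pass
E
```

```text
rod [472.  356.6 160. ] [474.  359.3 160. ]
short [484.6 277.5 105. ] [492.9 281.2 105. ]
well [538.4  24.4  70. ] [540.3  31.4  70. ]
mark [654.6  53.9 210. ] [650.   58.3 210. ]
rack [498.9 386.3  45. ]
rack [519.7 254.6  45. ]
rack [457.9 243.9  45. ]
rack [437.  374.8  45. ]
heat [670.4 110.   70. ]
heat [476.4  54.5  70. ]
wide [592.7  39.1  70. ]
```

```bash
python3 -m handwheel '[{"x":0.34,"y":0.3,"z":0.17},{"x":0.34,"y":0.3,"z":0.17},{"x":0.34,"y":0.3,"z":0.17},{"x":0.34,"y":0.3,"z":0.17},{"x":0.34,"y":0.3,"z":0.17},{"x":0.34,"y":0.3,"z":0.17},{"x":0.34,"y":0.3,"z":0.17},{"x":0.34,"y":0.3,"z":0.17},{"x":0.34,"y":0.3,"z":0.17},{"x":0.34,"y":0.3,"z":0.17},{"x":0.34,"y":0.3,"z":0.17},{"x":0.34,"y":0.3,"z":0.17},{"x":0.36,"y":0.63,"z":0.17},{"x":0.36,"y":0.63,"z":0.17},{"x":0.36,"y":0.63,"z":0.17},{"x":0.36,"y":0.63,"z":0.17},{"x":0.36,"y":0.63,"z":0.17},{"x":0.36,"y":0.63,"z":0.17},{"x":0.36,"y":0.63,"z":0.17},{"x":0.36,"y":0.63,"z":0.17}]'
python3 - <<'E'
from h import *
import pickle
s=state(); print(s['t'],s['eef_pos'],s['tcp_rot'],s['qvel'].round(2),s['ft_force'])
c=read_camera('wrist'); pickle.dump(c,open('w1.pkl','wb')); save(c,'w1')
print(np.round(np.array(c['T']),2).tolist(),c['fx'])
print(proj(c,[[539,28,70],[652,56,210],[473,358,160]]))
E
```

```text
0.1 [ 157.52429386 -604.63701784  228.12777882] [-3.14149788e+00  9.39896755e-04 -1.31600460e+00] [ 0. -0. -0. -0. -0.  0.] [-1.48101474  0.03304577 -0.13016187]
[[0.25, -0.93, -0.27, 232.48], [-0.97, -0.24, -0.07, -585.0], [-0.0, 0.28, -0.96, 384.01], [0.0, 0.0, 0.0, 1.0]] 349.9015270936875
[[7.56758057e+02 6.92583973e+02]
 [8.48515176e+06 9.78878187e+06]
 [3.74789367e+04 2.26604230e+04]]invalid input
```

View pics/w1.png

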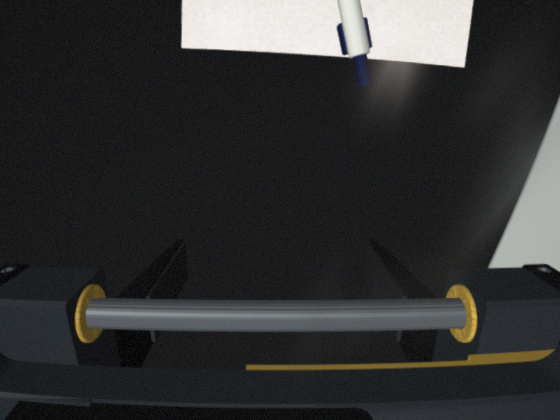

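"invalid input": all five keys are needed, and nothing moved. The wrist image shows only the paper and the pipette.

```bash
python3 -m handwheel '[{"hand":0.095,"x":0.34,"y":0.3,"z":0.17,"spin":0},{"hand":0.095,"x":0.34,"y":0.3,"z":0.17,"spin":0},{"hand":0.095,"x":0.34,"y":0.3,"z":0.17,"spin":0},{"hand":0.095,"x":0.34,"y":0.3,"z":0.17,"spin":0},{"hand":0.095,"x":0.34,"y":0.3,"z":0.17,"spin":0},{"hand":0.095,"x":0.34,"y":0.3,"z":0.17,"spin":0},{"hand":0.095,"x":0.34,"y":0.3,"z":0.17,"spin":0},{"hand":0.095,"x":0.34,"y":0.3,"z":0.17,"spin":0},{"hand":0.095,"x":0.34,"y":0.3,"z":0.17,"spin":0},{"hand":0.095,"x":0.34,"y":0.3,"z":0.17,"spin":0},{"hand":0.095,"x":0.36,"y":0.63,"z":0.17,"spin":0},{"hand":0.095,"x":0.36,"y":0.63,"z":0.17,"spin":0},{"hand":0.095,"x":0.36,"y":0.63,"z":0.17,"spin":0},{"hand":0.095,"x":0.36,"y":0.63,"z":0.17,"spin":0},{"hand":0.095,"x":0.36,"y":0.63,"z":0.17,"spin":0},{"hand":0.095,"x":0.36,"y":0.63,"z":0.17,"spin":0},{"hand":0.095,"x":0.36,"y":0.63,"z":0.17,"spin":0},{"hand":0.095,"x":0.36,"y":0.63,"z":0.17,"spin":0},{"hand":0.095,"x":0.36,"y":0.63,"z":0.17,"spin":0},{"hand":0.095,"x":0.36,"y":0.63,"z":0.17,"spin":0}]'
python3 - <<'E'
from h import *
import pickle
s=state(); print(s['t'],s['eef_pos'],s['tcp_rot'],s['qvel'].round(2),s['ft_force'])
c=read_camera('wrist'); pickle.dump(c,open('w1.pkl','wb')); save(c,'w2')
print(proj(c,[[539,28,70],[652,56,210],[473,358,160]]))
E
```

```text
t: 1.82
eef_pos: [517.9, 30.4, 399.0]
tcp_rot: [-3.141, 0.001, -1.312]
ft_force: [0.1, -1.1, 0.7]
opening: 0.999
1.8167 [517.85421187  30.41532494 398.99333289] [-3.14067888e+00  1.03877669e-03 -1.31159225e+00] [-0.    0.01 -0.   -0.03 -0.   -0.03] [ 0.13896368 -1.1081009   0.65263451]
[[2.81462598e+02 1.50282886e+02]
 [2.86377639e+02 4.20940349e+01]
 [1.80248365e-01 1.45248735e+02]]
```

View pics/w2.png

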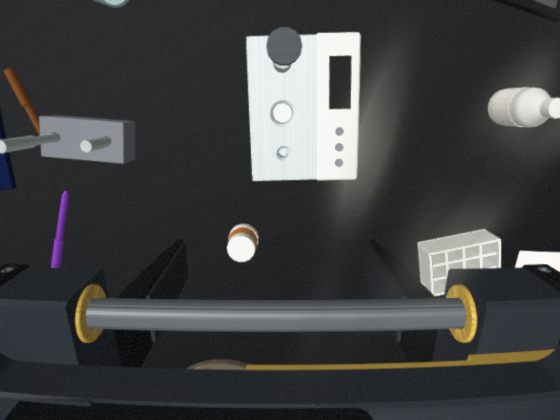

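Wrist view: narrow well at (283,153), wide well at (282,112), cap at (284,45), rack at (87,138). The long rod's top is at the left edge, about (2,147). This agrees with the estimates.

```bash
python3 - <<'E'
from h import *
import pickle
c=pickle.load(open('w1.pkl','rb')); im=c['img']
g=cv2.cvtColor(im,cv2.COLOR_RGB2GRAY)
m=((g<60+25)&(g>30)).astype(np.uint8)
print(g[140:166,272:295][::2,::1])
cap=(g[20:75,260:308]<115).astype(np.uint8)
n,l,st,ce=cv2.connectedComponentsWithStats(cap); print(st,ce+[260,20])
for u,v in [(283,153),(282.3,112)]: print(plane(c,u,v,70).round(1))
for z in (205,215): print(plane(c,284.3,44.5,z).round(1))
for z in (160,): print(plane(c,2,147,z).round(1))
E
```

```text
[[235 235 235 237 234 235 236 234 234 233 233 231 234 235 234 235 237 236
  234 235 238 238 236]
 [234 234 236 236 235 236 236 234 234 233 233 230 233 236 233 235 237 236
  234 234 237 238 237]
 [235 235 234 237 235 234 234 235 235 232 232 230 232 233 233 235 236 235
  236 235 236 238 236]
 [235 235 234 234 235 234 235 227 216 197 179 177 184 193 203 222 231 235
  234 234 237 237 236]
 [236 235 234 235 233 225 195 172 173 185 203 217 221 216 210 209 215 226
  230 234 235 238 236]
 [236 234 236 235 217 176 165 187 229 236 237 237 237 236 234 220 224 227
  227 233 238 237 236]
 [235 234 234 232 191 165 168 219 231 235 237 235 236 233 215 216 225 232
  234 233 236 237 236]
 [234 234 234 232 188 159 154 137 185 219 227 230 229 226 215 197 214 235
  238 236 236 236 235]
 [234 234 234 235 218 179 164 159 138 130 153 166 178 186 199 219 235 239
  239 235 236 236 234]
 [233 234 234 237 234 220 196 189 189 194 192 195 204 215 232 237 239 239
  236 233 235 238 236]
 [234 234 234 235 235 234 232 224 215 213 215 218 222 229 234 234 236 235
  235 233 235 236 235]
 [235 234 234 235 234 233 234 235 233 231 231 227 229 235 233 233 235 236
  233 233 236 236 234]
 [234 235 234 235 235 235 234 234 232 232 231 228 229 234 233 233 233 236
  234 232 233 236 235]]
[[   0   14   48   41 1023]
 [   0    0   48   46 1602]
 [  17   48   10    4   15]] [[283.50342131  59.62365591]
 [283.52434457  38.72721598]
 [280.66666667  69.6       ]]
[535.9  25.   70. ]
[589.   40.3  70. ]
[650.3  57.4 205. ]
[648.6  57.2 215. ]
[471.5 355.5 160. ]
```

```bash
python3 -m handwheel '[{"hand":0.095,"x":-0.046,"y":0.331,"z":-0.12,"spin":0},{"hand":0.095,"x":-0.046,"y":0.331,"z":-0.12,"spin":0},{"hand":0.095,"x":-0.046,"y":0.331,"z":-0.12,"spin":0},{"hand":0.095,"x":-0.046,"y":0.331,"z":-0.12,"spin":0},{"hand":0.095,"x":-0.046,"y":0.331,"z":-0.12,"spin":0},{"hand":0.095,"x":-0.046,"y":0.331,"z":-0.12,"spin":0},{"hand":0.095,"x":-0.046,"y":0.331,"z":-0.12,"spin":0},{"hand":0.095,"x":-0.046,"y":0.331,"z":-0.12,"spin":0},{"hand":0.095,"x":-0.046,"y":0.331,"z":-0.12,"spin":0},{"hand":0.095,"x":-0.046,"y":0.331,"z":-0.12,"spin":0},{"hand":0.095,"x":-0.046,"y":0.331,"z":-0.12,"spin":0},{"hand":0.095,"x":-0.046,"y":0.331,"z":-0.12,"spin":0},{"hand":0.095,"x":-0.046,"y":0.331,"z":-0.12,"spin":0}]'
python3 - <<'E'
from h import *
import pickle
s=state(); print(s['t'],s['eef_pos'],s['tcp_rot'],s['joints'].round(2))
c=read_camera('wrist'); pickle.dump(c,open('w2.pkl','wb')); save(c,'w3')
print(proj(c,[[472,356.5,160]]))
E
```

```text
t: 2.95
eef_pos: [472.2, 354.8, 279.2]
tcp_rot: [-3.141, -0.0, -1.318]
ft_force: [0.4, 0.5, 0.3]
opening: 1.0
2.95 [472.22435084 354.80432004 279.22508351] [-3.14091424e+00 -8.64043172e-05 -1.31761879e+00] [ 0.53  0.4   1.58 -0.    1.17  1.85]
[[273.63852422 204.96004605]]
```

View pics/w3.png

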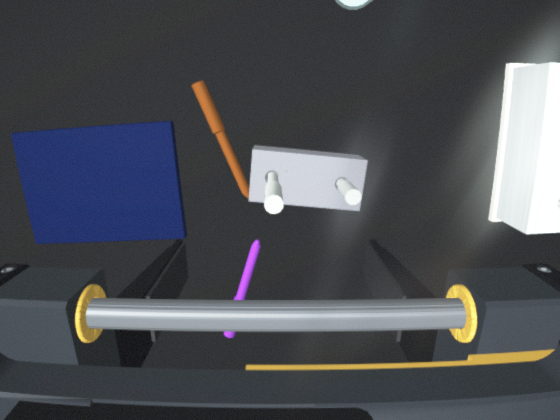

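The rod's top is at (274,204), predicted at (273.6,205), so the estimate is confirmed. The brown (198,85)-(248,193) and purple (230,334)-(257,243) rods look tilted, so I'll locate their ends for clearance.

```bash
python3 - <<'E'
from h import *
import pickle
cs=pickle.load(open('c0.pkl','rb')); w2=pickle.load(open('w1.pkl','rb')); w3=pickle.load(open('w2.pkl','rb'))
def tri(obs):
    A=np.zeros((3,3));b=np.zeros(3)
    R=[]
    for c,u,v in obs:
        o,d=ray(c,u,v);P=np.eye(3)-np.outer(d,d);A+=P;b+=P@o;R.append((o,P))
    x=np.linalg.solve(A,b);return x.round(0),[round(float(np.linalg.norm(P@(x-o))),1) for o,P in R]
s,t=cs['scene'],cs['top']
print('brown head w2/w3',tri([(w2,8,70),(w3,198,85)]),'tip',tri([(w2,40,131),(w3,248,193)]))
print('purple head w3/w2 tip',tri([(w2,65,193),(w3,257,243)]))
print('brown head s/t',tri([(s,463,209),(t,125.3,262.5)]),'tip',tri([(s,446.5,234),(t,137,264)]))
print('purple head s/t',tri([(s,445,203),(t,139.7,265.5)]),'tip',tri([(s,430,231),(t,153,267.5)]), 'w3',tri([(s,445,203),(w3,230,334)]))
E
```

```text
brown head w2/w3 (array([550., 467.,  16.]), [0.2, 0.2]) tip (array([463., 380.,  54.]), [13.6, 13.6])
purple head w3/w2 tip (array([375., 355.,   9.]), [0.1, 0.1])
brown head s/t (array([397., 400., 149.]), [2.1, 2.1]) tip (array([398., 396.,  31.]), [0.9, 0.9])
purple head s/t (array([388., 353., 150.]), [1.4, 1.4]) tip (array([388., 349.,  16.]), [4.5, 4.5]) w3 (array([307., 370.,  87.]), [17.1, 17.1])
```

Both look-alikes stood free on their tips at the start, at about (397,400) and (388,353). They have since toppled by themselves; the arm was nowhere near them. They now lie on the table, clear of the gripper. Now the grasp.

```bash
python3 -m handwheel '[{"hand":0.095,"x":0.0005,"y":0.0005,"z":-0.04,"spin":0},{"hand":0.095,"x":0.0005,"y":0.0005,"z":-0.08,"spin":0},{"hand":0.095,"x":0.0005,"y":0.0005,"z":-0.12,"spin":0},{"hand":0.095,"x":0.0005,"y":0.0005,"z":-0.146,"spin":0},{"hand":0.095,"x":0.0005,"y":0.0005,"z":-0.146,"spin":0},{"hand":0.04,"x":0.0005,"y":0.0005,"z":-0.146,"spin":0},{"hand":0.0,"x":0.0005,"y":0.0005,"z":-0.146,"spin":0},{"hand":0.0,"x":0.0005,"y":0.0005,"z":-0.146,"spin":0},{"hand":0.0,"x":0.0005,"y":0.0005,"z":-0.146,"spin":0},{"hand":0.0,"x":0.0005,"y":0.0005,"z":-0.146,"spin":0},{"hand":0.0,"x":0.0005,"y":0.0005,"z":-0.146,"spin":0},{"hand":0.0,"x":0.0005,"y":0.0005,"z":-0.146,"spin":0}]'
```

```text
t: 4.0
eef_pos: [472.1, 356.8, 133.2]
tcp_rot: [-3.141, 0.0, -1.316]
ft_force: [0.7, -0.6, 0.2]
opening: 0.565
```

```bash
python3 -m handwheel '[{"hand":0,"x":0,"y":0,"z":0,"spin":0},{"hand":0,"x":0,"y":0,"z":0,"spin":0},{"hand":0,"x":0,"y":0,"z":0,"spin":0},{"hand":0,"x":0,"y":0,"z":0,"spin":0},{"hand":0,"x":0,"y":0,"z":0,"spin":0},{"hand":0,"x":0,"y":0,"z":0,"spin":0},{"hand":0,"x":0,"y":0,"z":0,"spin":0},{"hand":0,"x":0,"y":0,"z":0,"spin":0},{"hand":0,"x":0,"y":0,"z":0,"spin":0},{"hand":0,"x":0,"y":0,"z":0,"spin":0}]'
```

```text
t: 4.83
eef_pos: [472.0, 357.1, 132.6]
tcp_rot: [-3.141, 0.001, -1.316]
ft_force: [-1.6, 5.1, -2.6]
opening: 0.163
```

```bash
python3 -m handwheel '[{"hand":0,"x":0,"y":0,"z":0.01,"spin":0},{"hand":0,"x":0,"y":0,"z":0.025,"spin":0},{"hand":0,"x":0,"y":0,"z":0.05,"spin":0},{"hand":0,"x":0,"y":0,"z":0.085,"spin":0},{"hand":0,"x":0,"y":0,"z":0.12,"spin":0},{"hand":0,"x":0.004,"y":-0.02,"z":0.13,"spin":0},{"hand":0,"x":0.012,"y":-0.055,"z":0.13,"spin":0},{"hand":0,"x":0.02,"y":-0.09,"z":0.13,"spin":0},{"hand":0,"x":0.028,"y":-0.13,"z":0.13,"spin":0},{"hand":0,"x":0.036,"y":-0.17,"z":0.13,"spin":0},{"hand":0,"x":0.044,"y":-0.21,"z":0.13,"spin":0},{"hand":0,"x":0.052,"y":-0.25,"z":0.13,"spin":0},{"hand":0,"x":0.058,"y":-0.285,"z":0.13,"spin":0},{"hand":0,"x":0.061,"y":-0.312,"z":0.13,"spin":0},{"hand":0,"x":0.064,"y":-0.331,"z":0.13,"spin":0},{"hand":0,"x":0.064,"y":-0.331,"z":0.13,"spin":0},{"hand":0,"x":0.064,"y":-0.331,"z":0.13,"spin":0},{"hand":0,"x":0.064,"y":-0.331,"z":0.13,"spin":0},{"hand":0,"x":0.064,"y":-0.331,"z":0.13,"spin":0}]'
python3 - <<'E'
from h import *
import pickle
s=state(); print(s['t'],s['eef_pos'],s['tcp_rot'],s['joints'].round(2))
a={}
for n in ['wrist','scene','top']:
    c=read_camera(n); a[n]=c
pickle.dump(a,open('a.pkl','wb'))
p=s['eef_pos']
for n in a: print(n,proj(a[n],[[535.9,25,70],[p[0],p[1],p[2]-123],[p[0],p[1],p[2]+27],[650,57,210]]).round(1).tolist())
w=cv2.resize(a['wrist']['img'],(400,300),interpolation=cv2.INTER_AREA)
w2=cv2.resize(a['wrist']['img'][120:270,180:380],(400,300),interpolation=cv2.INTER_CUBIC)
sc=cv2.resize(a['scene']['img'][155:305,240:440],(400,300),interpolation=cv2.INTER_CUBIC)
tp=cv2.resize(a['top']['img'][150:270,200:360],(400,300),interpolation=cv2.INTER_CUBIC)
cv2.imwrite('pics/m1.png',np.vstack([np.hstack([w,w2]),np.hstack([sc,tp])])[:,:,::-1])
E
```

```text
t: 6.42
eef_pos: [535.8, 26.5, 262.6]
tcp_rot: [3.141, -0.0, -1.315]
ft_force: [0.6, -0.1, -0.8]
opening: 0.162
6.4167 [535.80168447  26.47660991 262.59792599] [ 3.14117713e+00 -1.04885491e-04 -1.31492974e+00] [-0.07  0.33  1.73 -0.    1.08  1.24]
wrist [[277.1, 185.8], [275.7, 203.8], [276.0, 300.0], [274.7, 32.0]]
scene [[315.4, 236.1], [317.8, 221.3], [322.7, 183.4], [323.0, 242.8]]
top [[247.8, 222.3], [245.9, 219.3], [242.3, 212.0], [234.9, 178.5]]
```

View pics/m1.png

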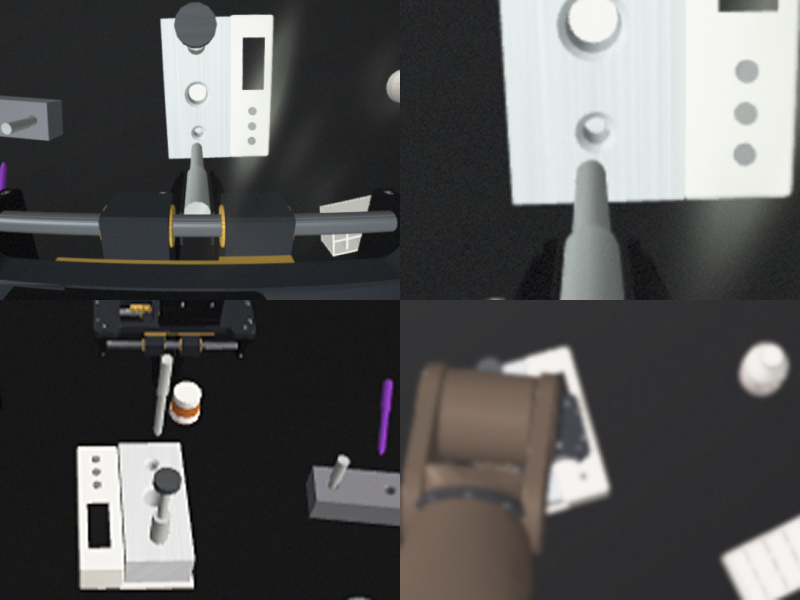

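The tip is at wrist (276.5,201) against a prediction of (275.7,203.8). The well mouth is centred at (278,185.5) against (277.1,185.8). So the well is near (536,24.3). I'll go down to just above the mouth and check the alignment there.

```bash
python3 -m handwheel '[{"hand":0,"x":0,"y":-0.0013,"z":-0.03,"spin":0},{"hand":0,"x":0,"y":-0.0013,"z":-0.05,"spin":0},{"hand":0,"x":0,"y":-0.0013,"z":-0.058,"spin":0},{"hand":0,"x":0,"y":-0.0013,"z":-0.058,"spin":0},{"hand":0,"x":0,"y":-0.0013,"z":-0.058,"spin":0},{"hand":0,"x":0,"y":-0.0013,"z":-0.058,"spin":0}]'
python3 - <<'E'
from h import *
import pickle
s=state(); print(s['t'],s['eef_pos'],s['ft_force'])
a={n:read_camera(n) for n in ['wrist','scene']}
pickle.dump(a,open('b.pkl','wb'))
p=s['eef_pos']
for n in a: print(n,proj(a[n],[[536,24.3,70],[p[0],p[1],p[2]-123],[p[0],p[1],p[2]+27],[650,57,210]]).round(1).tolist())
w=a['wrist']['img'];sc=a['scene']['img']
w2=cv2.resize(w[150:270,220:340],(600,600),interpolation=cv2.INTER_CUBIC)
sc=cv2.resize(sc[200:260,290:350],(600,600),interpolation=cv2.INTER_CUBIC)
cv2.imwrite('pics/m2.png',cv2.resize(np.hstack([w2,sc]),(800,400))[:,:,::-1])
E
```

```text
t: 7.07
eef_pos: [536.6, 24.5, 205.8]
tcp_rot: [-3.14, -0.001, -1.316]
ft_force: [0.1, 0.8, -1.2]
opening: 0.162
7.0667 [536.62862633  24.50475731 205.7634372 ] [ 0.14564348  0.80959272 -1.23282304]
wrist [[275.7, 200.9], [275.6, 204.1], [276.1, 299.9], [268.9, 3.7]]
scene [[315.2, 236.1], [315.5, 233.6], [319.9, 198.9], [323.0, 242.8]]
```

View pics/m2.png

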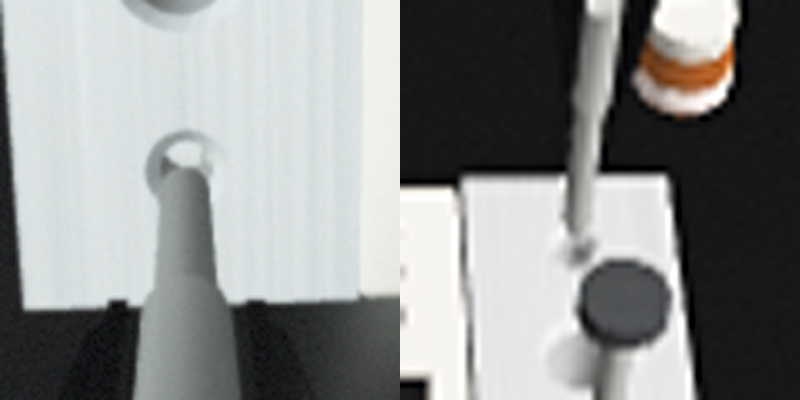

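The tip and the mouth ring are concentric: u 276 against 275.8, and both views agree. Inserting by feel.

```bash
python3 -m handwheel '[{"hand":0,"x":0,"y":0,"z":-0.005,"spin":0},{"hand":0,"x":0,"y":0,"z":-0.01,"spin":0},{"hand":0,"x":0,"y":0,"z":-0.013,"spin":0},{"hand":0,"x":0,"y":0,"z":-0.016,"spin":0},{"hand":0,"x":0,"y":0,"z":-0.018,"spin":0},{"hand":0,"x":0,"y":0,"z":-0.018,"spin":0}]'
```

```text
t: 7.67
eef_pos: [535.9, 24.4, 186.1]
tcp_rot: [3.141, 0.0, -1.316]
ft_force: [-0.1, -0.9, -0.5]
opening: 0.159
```

```bash
for i in 1; do python3 -m handwheel '[{"hand":0,"x":0,"y":0,"z":-0.002,"spin":0},{"hand":0,"x":0,"y":0,"z":-0.004,"spin":0},{"hand":0,"x":0,"y":0,"z":-0.006,"spin":0},{"hand":0,"x":0,"y":0,"z":-0.008,"spin":0}]'; done; python3 -m handwheel '[{"hand":0,"x":0,"y":0,"z":-0.002,"spin":0},{"hand":0,"x":0,"y":0,"z":-0.004,"spin":0},{"hand":0,"x":0,"y":0,"z":-0.006,"spin":0},{"hand":0,"x":0,"y":0,"z":-0.008,"spin":0},{"hand":0,"x":0,"y":0,"z":-0.008,"spin":0}]'
```

```text
t: 8.0
eef_pos: [536.1, 24.4, 178.5]
tcp_rot: [-3.142, -0.0, -1.316]
ft_force: [0.0, 0.2, -1.8]
opening: 0.164
t: 8.42
eef_pos: [535.9, 24.5, 170.3]
tcp_rot: [3.141, 0.0, -1.316]
ft_force: [-0.2, 1.4, -2.2]
opening: 0.162
```

```bash
python3 -m handwheel '[{"hand":0,"x":0,"y":0,"z":-0.001,"spin":0},{"hand":0,"x":0,"y":0,"z":-0.002,"spin":0},{"hand":0,"x":0,"y":0,"z":-0.003,"spin":0},{"hand":0,"x":0,"y":0,"z":-0.004,"spin":0}]'; python3 -m handwheel '[{"hand":0,"x":0,"y":0,"z":-0.001,"spin":0},{"hand":0,"x":0,"y":0,"z":-0.002,"spin":0},{"hand":0,"x":0,"y":0,"z":-0.003,"spin":0}]'
```

```text
t: 8.75
eef_pos: [536.1, 24.5, 166.9]
tcp_rot: [-3.141, 0.0, -1.316]
ft_force: [-2.1, 2.3, 6.3]
opening: 0.162
t: 9.0
eef_pos: [536.0, 24.5, 163.8]
tcp_rot: [-3.141, 0.0, -1.316]
ft_force: [-1.6, 1.3, 3.8]
opening: 0.166
```

```bash
cat > ok.sh <<'E'
# read a handwheel report on stdin; print z and force; succeed while the push stays below 9.5 N
awk '/^t:/{t=$2} /eef_pos/{gsub(/[\[\],]/,"");z=$4} /ft_force/{gsub(/[\[\],]/,"");print t,z,$2,$3,$4; f=$4} END{exit !(f<9.5)}'
E
python3 -m handwheel '[{"hand":0,"x":0,"y":0,"z":-0.0005,"spin":0},{"hand":0,"x":0,"y":0,"z":-0.001,"spin":0}]' | sh ok.sh &&
python3 -m handwheel '[{"hand":0,"x":0,"y":0,"z":-0.0005,"spin":0},{"hand":0,"x":0,"y":0,"z":-0.001,"spin":0}]' | sh ok.sh &&
python3 -m handwheel '[{"hand":0,"x":0,"y":0,"z":-0.0005,"spin":0},{"hand":0,"x":0,"y":0,"z":-0.001,"spin":0}]' | sh ok.sh &&
python3 -m handwheel '[{"hand":0,"x":0,"y":0,"z":-0.0005,"spin":0},{"hand":0,"x":0,"y":0,"z":-0.001,"spin":0}]' | sh ok.sh &&
python3 -m handwheel '[{"hand":0,"x":0,"y":0,"z":-0.0005,"spin":0},{"hand":0,"x":0,"y":0,"z":-0.001,"spin":0}]' | sh ok.sh &&
python3 -m handwheel '[{"hand":0,"x":0,"y":0,"z":-0.0005,"spin":0},{"hand":0,"x":0,"y":0,"z":-0.001,"spin":0}]' | sh ok.sh
```

```text
9.17 162.6 -1.9 2.4 3.3
9.33 161.7 -2.7 2.7 9.8
```

```bash
python3 -m handwheel '[{"hand":0,"x":0,"y":0,"z":0,"spin":0},{"hand":0,"x":0,"y":0,"z":0,"spin":0}]' | sh ok.sh; python3 -m handwheel '[{"hand":0,"x":0,"y":0,"z":-0.0005,"spin":0}]' | sh ok.sh;  python3 -m handwheel '[{"hand":0,"x":0,"y":0,"z":-0.0,"spin":0}]' | sh ok.sh
```

```text
9.5 161.8 -2.4 2.0 5.4
9.58 161.6 -3.0 2.9 13.5
9.67 161.6 -2.1 3.2 9.3
```

```bash
python3 -m handwheel '[{"hand":0,"x":0,"y":0,"z":0,"spin":0},{"hand":0,"x":0,"y":0,"z":0,"spin":0},{"hand":0,"x":0,"y":0,"z":0,"spin":0}]' | sh ok.sh; python3 -m handwheel '[{"hand":0,"x":0,"y":0,"z":-0.0003,"spin":0},{"hand":0,"x":0,"y":0,"z":-0.0003,"spin":0}]' | sh ok.sh;  python3 -m handwheel '[{"hand":0,"x":0,"y":0,"z":0.0,"spin":0},{"hand":0,"x":0,"y":0,"z":0,"spin":0}]' | sh ok.sh
python3 -c "
from cell import state;s=state();print(s['eef_pos'],s['ft_force'],s['moment'])"
```

```text
9.92 161.6 -1.4 2.7 9.6
10.08 161.6 -2.4 2.9 12.5
10.25 161.6 -2.8 2.9 11.9
[536.3755113   24.42876832 161.5647499 ] [-2.80012369  2.85902336 11.94235745] [0.84688818 0.87164306 0.02779702]
```

```bash
python3 -m handwheel '[{"hand":0,"x":0,"y":0,"z":-0.0003,"spin":0},{"hand":0,"x":0,"y":0,"z":-0.0006,"spin":0},{"hand":0,"x":0,"y":0,"z":-0.0006,"spin":0},{"hand":0,"x":0,"y":0,"z":-0.0006,"spin":0}]' | sh ok.sh
python3 - <<'E'
from h import *
import pickle
s=state();print(s['eef_pos'],s['ft_force'],s['opening'])
a={n:read_camera(n) for n in ['wrist','scene']}
pickle.dump(a,open('d.pkl','wb'))
p=s['eef_pos']
for n in a: print(n,proj(a[n],[[536,24.3,70],[p[0],p[1],p[2]+27],[650,57,210]]).round(1).tolist())
w=a['wrist']['img'];sc=a['scene']['img']
w2=cv2.resize(w[150:330,190:370],(400,400),interpolation=cv2.INTER_CUBIC)
sc=cv2.resize(sc[180:270,270:360],(400,400),interpolation=cv2.INTER_CUBIC)
cv2.imwrite('pics/m3.png',np.hstack([w2,sc])[:,:,::-1])
E
```

```text
10.58 161.4 -2.5 3.3 16.4
[536.62172251  24.47659709 161.43716858] [-2.45273141  3.2515623  16.42081813] 0.16571670082607
wrist [[275.7, 216.3], [276.1, 299.9], [265.8, -41.3]]
scene [[315.2, 236.1], [318.5, 210.0], [323.0, 242.8]]
```

View pics/m3.png

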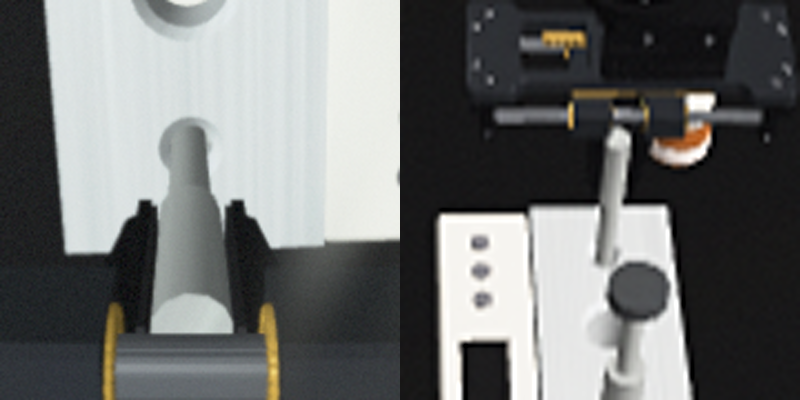

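The wrist crop shows the rod centred in the mouth ring, with its top face between the jaws. The force climbs to 16 N with no motion, at tip height 38.5 mm. I'll check for slip in the grip, and then lift a little and push again, slightly shifted, to tell bottom from jam.

```bash
python3 - <<'E'
from h import *
import pickle
A=pickle.load(open('a.pkl','rb'))['wrist']['img'];B=pickle.load(open('b.pkl','rb'))['wrist']['img'];D=pickle.load(open('d.pkl','rb'))['wrist']['img']
f=lambda i:cv2.cvtColor(i,cv2.COLOR_RGB2GRAY).astype(np.float32)
for n,i in (('A',A),('B',B),('D',D)):
    g=f(i); print(n,g[220:304:2,277].astype(int).tolist())
E
python3 -m handwheel '[{"hand":0,"x":0,"y":0,"z":0.002,"spin":0},{"hand":0,"x":0,"y":0,"z":0.004,"spin":0},{"hand":0,"x":-0.0006,"y":0.0003,"z":0.004,"spin":0}]' | sh ok.sh
python3 -m handwheel '[{"hand":0,"x":0,"y":0,"z":-0.001,"spin":0},{"hand":0,"x":0,"y":0,"z":-0.002,"spin":0},{"hand":0,"x":0,"y":0,"z":-0.002,"spin":0}]' | sh ok.sh &&
python3 -m handwheel '[{"hand":0,"x":0,"y":0,"z":-0.0005,"spin":0},{"hand":0,"x":0,"y":0,"z":-0.0005,"spin":0}]' | sh ok.sh &&
python3 -m handwheel '[{"hand":0,"x":0,"y":0,"z":-0.0005,"spin":0},{"hand":0,"x":0,"y":0,"z":-0.0005,"spin":0}]' | sh ok.sh &&
python3 -m handwheel '[{"hand":0,"x":0,"y":0,"z":-0.0005,"spin":0},{"hand":0,"x":0,"y":0,"z":-0.0005,"spin":0}]' | sh ok.sh
```

```text
A [123, 122, 120, 124, 124, 123, 131, 138, 135, 136, 135, 133, 135, 138, 134, 134, 130, 134, 129, 131, 133, 128, 126, 128, 127, 128, 125, 125, 125, 125, 125, 156, 209, 213, 215, 215, 214, 215, 217, 215, 111, 70]
B [119, 117, 115, 117, 114, 116, 122, 130, 128, 128, 126, 128, 128, 126, 125, 126, 123, 124, 126, 122, 122, 124, 121, 122, 119, 119, 118, 118, 120, 116, 116, 146, 199, 200, 202, 201, 203, 204, 206, 206, 101, 67]
D [109, 111, 109, 112, 111, 109, 114, 129, 128, 127, 125, 124, 121, 125, 123, 121, 118, 122, 124, 121, 121, 119, 118, 119, 119, 117, 120, 117, 118, 121, 117, 162, 197, 199, 199, 201, 201, 202, 202, 204, 105, 68]
10.93 164.1 -1.1 1.7 -0.9
11.18 162.2 0.5 3.2 -0.2
11.35 161.9 -1.5 1.8 3.5
11.52 161.8 -0.7 3.0 7.9
11.68 161.6 -1.4 2.0 10.7
```

The stop repeats at 161.6–161.8, stiff and with no slip in the grip, so this is the bottom (rod top ≈188.6). I'll ease the push, release and back off.

```bash
python3 -m handwheel '[{"hand":0,"x":0,"y":0,"z":0.0004,"spin":0},{"hand":0.045,"x":0,"y":0,"z":0.0004,"spin":0},{"hand":0.045,"x":0,"y":0,"z":0.0004,"spin":0},{"hand":0.045,"x":0,"y":0,"z":0.0004,"spin":0},{"hand":0.045,"x":0,"y":0,"z":0.0004,"spin":0},{"hand":0.045,"x":0,"y":0,"z":0.0004,"spin":0},{"hand":0.045,"x":0,"y":0,"z":0.0004,"spin":0},{"hand":0.045,"x":0,"y":0,"z":0.0004,"spin":0}]'; python3 -m handwheel '[{"hand":0.045,"x":0,"y":0,"z":0.02,"spin":0},{"hand":0.045,"x":0,"y":0,"z":0.05,"spin":0},{"hand":0,"x":0,"y":0,"z":0.07,"spin":0},{"hand":0,"x":0,"y":0,"z":0.07,"spin":0},{"hand":0,"x":0,"y":0,"z":0.07,"spin":0},{"hand":0,"x":0,"y":0,"z":0.07,"spin":0},{"hand":0,"x":0,"y":0,"z":0.07,"spin":0},{"hand":0,"x":0,"y":0,"z":0.07,"spin":0},{"hand":0,"x":0,"y":0,"z":0.07,"spin":0},{"hand":0,"x":0,"y":0,"z":0.07,"spin":0},{"hand":0,"x":0,"y":0,"z":0.07,"spin":0},{"hand":0,"x":0,"y":0,"z":0.07,"spin":0}]'
```

```text
t: 12.35
eef_pos: [535.5, 24.6, 161.1]
tcp_rot: [3.141, -0.0, -1.316]
ft_force: [-1.1, -0.7, 0.2]
opening: 0.473
t: 13.35
eef_pos: [535.4, 24.7, 231.0]
tcp_rot: [3.141, 0.0, -1.316]
ft_force: [-0.4, -0.9, 0.1]
opening: 0.004
```

Now touch the rod's top lightly with the closed fingertips, to get a reference height.

```bash
sed 's/9.5)/2.5)/' ok.sh > ok2.sh
python3 -m handwheel '[{"hand":0,"x":0,"y":0,"z":-0.01,"spin":0},{"hand":0,"x":0,"y":0,"z":-0.02,"spin":0},{"hand":0,"x":0,"y":0,"z":-0.025,"spin":0},{"hand":0,"x":0,"y":0,"z":-0.025,"spin":0}]' | sh ok2.sh &&
python3 -m handwheel '[{"hand":0,"x":0,"y":0,"z":-0.0005,"spin":0},{"hand":0,"x":0,"y":0,"z":-0.001,"spin":0}]' | sh ok2.sh &&
python3 -m handwheel '[{"hand":0,"x":0,"y":0,"z":-0.0005,"spin":0},{"hand":0,"x":0,"y":0,"z":-0.001,"spin":0}]' | sh ok2.sh &&
python3 -m handwheel '[{"hand":0,"x":0,"y":0,"z":-0.0005,"spin":0},{"hand":0,"x":0,"y":0,"z":-0.0005,"spin":0}]' | sh ok2.sh &&
python3 -m handwheel '[{"hand":0,"x":0,"y":0,"z":-0.0005,"spin":0},{"hand":0,"x":0,"y":0,"z":-0.0005,"spin":0}]' | sh ok2.sh &&
python3 -m handwheel '[{"hand":0,"x":0,"y":0,"z":-0.0005,"spin":0},{"hand":0,"x":0,"y":0,"z":-0.0005,"spin":0}]' | sh ok2.sh &&
python3 -m handwheel '[{"hand":0,"x":0,"y":0,"z":-0.0005,"spin":0},{"hand":0,"x":0,"y":0,"z":-0.0005,"spin":0}]' | sh ok2.sh &&
python3 -m handwheel '[{"hand":0,"x":0,"y":0,"z":-0.0005,"spin":0},{"hand":0,"x":0,"y":0,"z":-0.0005,"spin":0}]' | sh ok2.sh
```

```text
13.68 204.4 1.4 0.4 -1.6
13.85 205.2 0.4 0.2 -0.0
14.02 204.4 0.4 -0.2 -0.3
14.18 203.7 -0.4 -0.6 1.2
14.35 203.4 0.6 0.1 2.2
14.52 203.3 -0.2 0.1 6.0
```

```bash
python3 -m handwheel '[{"hand":0,"x":0,"y":0,"z":-0.0004,"spin":0},{"hand":0,"x":0,"y":0,"z":-0.0008,"spin":0},{"hand":0,"x":0,"y":0,"z":-0.0008,"spin":0},{"hand":0,"x":0,"y":0,"z":-0.0008,"spin":0}]' | sh ok2.sh; python3 -m handwheel '[{"hand":0,"x":0,"y":0,"z":0,"spin":0},{"hand":0,"x":0,"y":0,"z":-0.0003,"spin":0},{"hand":0,"x":0,"y":0,"z":-0.0003,"spin":0}]' | sh ok2.sh; python3 -c "
from cell import state
print(state()['eef_pos'],state()['ft_force'])"
```

```text
14.85 203.2 -1.1 -0.8 13.0
15.1 203.2 -0.8 0.1 15.2
[536.51395327  24.56822039 203.15613101] [-0.77302346  0.09406864 15.23626694]
```

The rod is rigid at TCP z = 203.2 under 15 N, so it stands on the bottom and its top corresponds to TCP 203.2. Now the marker.

```bash
python3 -m handwheel '[{"hand":0,"x":0,"y":0,"z":0.02,"spin":0},{"hand":0,"x":0,"y":0,"z":0.045,"spin":0},{"hand":0,"x":0.03,"y":0.008,"z":0.045,"spin":0},{"hand":0,"x":0.065,"y":0.018,"z":0.045,"spin":0},{"hand":0,"x":0.095,"y":0.027,"z":0.045,"spin":0},{"hand":0,"x":0.1145,"y":0.0325,"z":0.045,"spin":0},{"hand":0,"x":0.1145,"y":0.0325,"z":0.045,"spin":0},{"hand":0,"x":0.1145,"y":0.0325,"z":0.035,"spin":0},{"hand":0,"x":0.1145,"y":0.0325,"z":0.03,"spin":0},{"hand":0,"x":0.1145,"y":0.0325,"z":0.03,"spin":0}]' | sh ok2.sh &&
python3 -m handwheel '[{"hand":0,"x":0,"y":0,"z":-0.002,"spin":0},{"hand":0,"x":0,"y":0,"z":-0.004,"spin":0}]' | sh ok2.sh &&
python3 -m handwheel '[{"hand":0,"x":0,"y":0,"z":-0.002,"spin":0},{"hand":0,"x":0,"y":0,"z":-0.004,"spin":0}]' | sh ok2.sh &&
python3 -m handwheel '[{"hand":0,"x":0,"y":0,"z":-0.002,"spin":0},{"hand":0,"x":0,"y":0,"z":-0.004,"spin":0}]' | sh ok2.sh
python3 - <<'E'
from h import *
s=state();print(s['eef_pos'],s['ft_force'],s['moment'])
a={n:read_camera(n) for n in ['wrist','scene']}
w=cv2.resize(a['wrist']['img'],(400,300),interpolation=cv2.INTER_AREA)
sc=cv2.resize(a['scene']['img'][170:290,260:420],(400,300),interpolation=cv2.INTER_CUBIC)
cv2.imwrite('pics/m4.png',np.hstack([w,sc])[:,:,::-1])
E
```

```text
15.93 229.8 -0.3 -0.1 0.3
16.1 227.8 0.0 0.0 0.0
16.27 223.7 0.2 0.5 0.5
16.43 219.7 -1.0 -0.6 2.7
[649.88838995  57.13165975 219.7124938 ] [-0.99609792 -0.56234015  2.69246705] [-0.07613305  0.25564653  0.0360098 ]
```

View pics/m4.png

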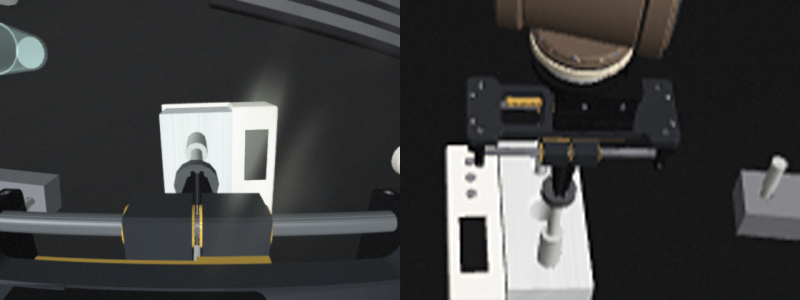

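Fingertips are on the cap, near its centre. Pushing down towards 203.2.

```bash
python3 -m handwheel '[{"hand":0,"x":0,"y":0,"z":-0.002,"spin":0},{"hand":0,"x":0,"y":0,"z":-0.004,"spin":0},{"hand":0,"x":0,"y":0,"z":-0.006,"spin":0},{"hand":0,"x":0,"y":0,"z":-0.008,"spin":0},{"hand":0,"x":0,"y":0,"z":-0.01,"spin":0},{"hand":0,"x":0,"y":0,"z":-0.0115,"spin":0},{"hand":0,"x":0,"y":0,"z":-0.013,"spin":0},{"hand":0,"x":0,"y":0,"z":-0.014,"spin":0},{"hand":0,"x":0,"y":0,"z":-0.014,"spin":0},{"hand":0,"x":0,"y":0,"z":-0.014,"spin":0}]' | sh ok2.sh;  python3 -m handwheel '[{"hand":0,"x":0,"y":0,"z":-0.0005,"spin":0},{"hand":0,"x":0,"y":0,"z":-0.001,"spin":0},{"hand":0,"x":0,"y":0,"z":-0.001,"spin":0},{"hand":0,"x":0,"y":0,"z":-0.001,"spin":0}]' | sh ok2.sh; python3 -m handwheel '[{"hand":0,"x":0,"y":0,"z":0,"spin":0},{"hand":0,"x":0,"y":0,"z":0,"spin":0}]' | sh ok2.sh;
```

```text
17.37 205.3 0.5 0.5 0.3
17.7 204.5 -2.4 0.5 1.1
17.87 204.5 -0.2 -0.4 2.2
```

```bash
python3 -m handwheel '[{"hand":0,"x":0,"y":0,"z":-0.0005,"spin":0},{"hand":0,"x":0,"y":0,"z":-0.001,"spin":0},{"hand":0,"x":0,"y":0,"z":-0.001,"spin":0},{"hand":0,"x":0,"y":0,"z":-0.001,"spin":0}]' | sh ok2.sh; python3 -m handwheel '[{"hand":0,"x":0,"y":0,"z":0,"spin":0},{"hand":0,"x":0,"y":0,"z":0,"spin":0}]' | sh ok2.sh; python3 -c "
from cell import state
print(state()['eef_pos'],state()['ft_force'])"
```

```text
18.2 203.5 -1.6 0.6 1.5
18.37 203.5 -0.2 0.7 1.5
[649.97183481  57.16548982 203.5359669 ] [-0.16957833  0.6779003   1.49913773]
```

```bash
python3 -m handwheel '[{"hand":0,"x":0,"y":0,"z":-0.0003,"spin":0},{"hand":0,"x":0,"y":0,"z":-0.0003,"spin":0},{"hand":0,"x":0,"y":0,"z":-0.0003,"spin":0}]' | sh ok2.sh; python3 -c "
from cell import state
print(state()['eef_pos'])"; python3 -m handwheel '[{"hand":0,"x":0,"y":0,"z":0.01,"spin":0},{"hand":0,"x":0,"y":0,"z":0.04,"spin":0},{"hand":0,"x":0,"y":0,"z":0.08,"spin":0},{"hand":0,"x":-0.02,"y":-0.03,"z":0.12,"spin":0},{"hand":0,"x":-0.04,"y":-0.07,"z":0.14,"spin":0},{"hand":0,"x":-0.06,"y":-0.11,"z":0.15,"spin":0},{"hand":0,"x":-0.07,"y":-0.15,"z":0.15,"spin":0},{"hand":0,"x":-0.08,"y":-0.19,"z":0.15,"spin":0},{"hand":0,"x":-0.09,"y":-0.22,"z":0.15,"spin":0},{"hand":0,"x":-0.09,"y":-0.22,"z":0.15,"spin":0},{"hand":0,"x":-0.09,"y":-0.22,"z":0.15,"spin":0},{"hand":0,"x":-0.09,"y":-0.22,"z":0.15,"spin":0}]' | sh ok2.sh
python3 - <<'E'
from h import *
a={n:read_camera(n) for n in ['top','scene']}
for n in a: print(n,proj(a[n],[[536,24.3,189],[650,57.2,189]]).round(1).tolist())
w=cv2.resize(a['top']['img'][150:270,200:360],(400,300),interpolation=cv2.INTER_CUBIC)
sc=cv2.resize(a['scene']['img'][170:290,260:420],(400,300),interpolation=cv2.INTER_CUBIC)
cv2.imwrite('pics/m5.png',np.hstack([w,sc])[:,:,::-1])
E
```

```text
18.62 203.3 -1.8 1.1 2.1
[649.9773257   57.16942718 203.26009218]
19.62 353.7 -0.1 0.2 -0.2
top [[245.5, 217.0], [235.5, 180.0]]
scene [[318.5, 209.7], [322.4, 247.7]]
```

View pics/m5.png

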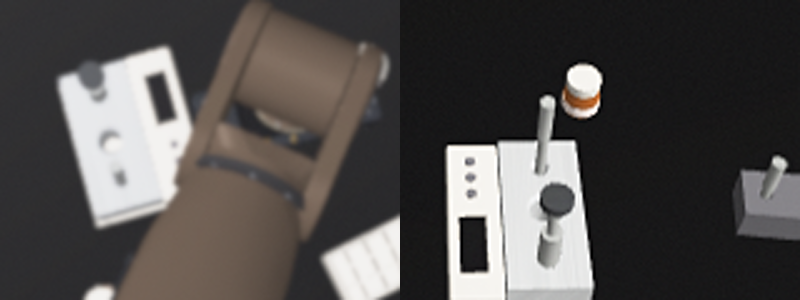

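The rod's top is at scene (318.8,210), predicted (318.5,209.7) for z = 189. The cap's top is at (322.4,248), predicted (322.4,247.7), so they are level. The robot is clear, so I'm handing in.

```bash
python3 -c "
from cell import job_done,state
print(job_done(),state()['t'])"
```

```text
the job is handed in; nothing more can be done
the job is handed in; nothing more can be done
```

The depth rod is standing on the bottom of the narrow well, and the marker cap is pushed down level with its top. I handed the job in at about 20 s of robot time, with the arm clear of everything.

- **Rod on the bottom:** after a shoe drag of roughly 4–6 N, it hit a hard stop about 31.5 mm below the mouth. The stop repeated after a small lift and a slight sideways shift. After I let go, it stayed rigid under a 15 N push on its top. The highest push I read on the rod was 16.4 N, against the 25 N limit.
- **Marker level:** I touched the rod's top with the closed fingertips at tool height 203.2 mm, then pushed the cap until the same fingertips read 203.3 mm. In the last scene picture both tops sit where a height of 189 mm predicts, to within about a pixel (roughly 3 mm).
- **Small disagreement:** the fingertip touch put the rod's top about 0.7 mm higher than the grasp geometry did. I used the touch value for both tops, so any fingertip offset cancels.
- **Look-alike rods:** the brown and purple rods stood free on their tips at the start and were lying down by the time the arm was near the rack. I never reached for them, and no contact showed in the force readings.
- **Not checked at the end:** I did not look again at the bottle, beaker, jar or pipette one by one, but the tool's moves stayed clear of all of them.

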